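# Seal the canister with the inner lid and take the outer lid off

### The job

Pick up the nested pair of lids by the wooden outer lid's handle, lower it onto the open white canister and press straight down until the steel inner lid is fully home in the mouth. Then pull the outer lid alone straight up off its clip, leaving the inner lid seated and untouched by the robot, and finish while holding the outer lid level and still, at least 10 cm above the canister's rim. Leave the canister standing where it is and do not disturb the other things on the worktop.

Things in the scene. Friction and masses are not known exactly. Their poses are not given: they have to be found in the camera images.
- outer_lid: Pale wooden outer lid, 0.2 kg: round cap 104 mm across, 33 mm high, with an upright straight bar handle on top (flat-sided, 22 mm thick along x, 60 mm long along y, 34 mm high). Origin: centre of the cap's lower edge, z up. At the start the steel inner lid is nested under it, the pair standing on the inner lid's plug, this origin 19 mm above the worktop.
- outer_lid_grip (a point): Grip point inside the bar handle: on the lid's axis, 55 mm above the outer lid's origin, 22 mm above the cap's flat top, 12 mm below the handle's top; grip across the 22 mm thickness (the lid's x).
- inner_lid: Round steel inner lid, 0.12 kg. Origin: centre of its underside, z up. Tapered plug 18 mm high (70 mm across at the bottom, 80 mm at 10 mm up, waisted above), then a flange 92 mm across from 18 to 22 mm, then a ball knob. While clipped in the outer lid its origin is 19 mm below the outer lid's origin and only the plug shows; the outer lid may turn on it about z.
- inner_lid_knob (a point): Centre of the inner lid's ball knob, 18 mm across, 35 mm above the inner lid's origin. Two hidden spring clips under the outer lid hold it: they carry the inner lid safely when the pair is lifted by the outer lid, and let go when the two are pulled apart along z with about 6 to 8 N. The lids are clear of each other after 30 mm.
- canister: The open canister, the only one without a lid: white ceramic, round, 104 mm outside, 85 mm bore, 110 mm high, 1.2 kg, loose and upright. Origin: centre of its underside. Inner lid fully home: its flange on the rim, inner lid's origin 92 mm above this origin, outer lid's origin (while still on it) 111 mm above. Any turn about the vertical will do.
- canister_rim (a point): Centre of the canister's mouth at rim height, 110 mm above its origin. Three spring catches just below the rim snap into the plug's waist: pressing the inner lid in takes up to 7 to 12 N over the last 12 mm, then they hold it down with 10 N or more, well above the force that frees the outer lid.
- closed_canister: A like canister that is already closed with its wooden lid, 178 mm high to the handle's top, 104 mm across; upright, origin at the centre of its underside, bystander
- mug: White mug, 80 mm across, 92 mm high, handle at its +y; upright, origin at the centre of its underside, bystander
- bowl: White bowl, 130 mm across, 55 mm high; upright, origin at the centre of its underside, bystander
- tumbler: Clear glass tumbler, 66 mm across, 110 mm high; upright, origin at the centre of its underside, bystander
- pepper_mill: Dark turned pepper mill, 54 mm across, 140 mm high; upright, origin at the centre of its underside, bystander
- spoon: Steel spoon, 160 mm long, lying flat along its x; bystander
- salt_jar: Small glass salt jar, 48 mm across, 70 mm high; upright, origin at the centre of its underside, bystander
Not all that is in view belongs to the job. Leave any pink, red or turquoise look-alike of the canister alone.

How it is judged (in metres and radians):
On the way:
1. the nested pair is lowered and the inner lid is fully home in the canister, the outer lid still clipped on it (z of inner_lid in the frame of canister between 0.089 and 0.0935 m and horizontal distance between inner_lid and canister below 0.004 m and angle between the z axis of inner_lid and the z axis of canister, either way round below 0.04 rad and z of outer_lid in the frame of inner_lid below 0.0215 m and horizontal distance between outer_lid and inner_lid below 0.004 m), for 0.1 s.
At the end, for the whole second after the job is handed in: Inner lid home in the canister (within 1.5 mm of depth, 4 mm of centre, 0.04 rad); canister upright within 40 mm of its start; outer lid in the fingers, still, level within 0.3 rad, its lower edge at least 80 mm above the rim, touching nothing but the fingers (z of inner_lid in the frame of canister between 0.089 and 0.0935 m and horizontal distance between inner_lid and canister below 0.004 m and angle between the z axis of inner_lid and the z axis of canister, either way round below 0.04 rad and z of outer_lid in the frame of canister above 0.19 m and contact force between outer_lid and the fingers above 1 N and contact force between outer_lid and inner_lid below 0.1 N and contact force between outer_lid and canister below 0.1 N and contact force between outer_lid and closed_canister below 0.1 N and contact force between outer_lid and mug below 0.1 N and contact force between outer_lid and bowl below 0.1 N and contact force between outer_lid and tumbler below 0.1 N and contact force between outer_lid and pepper_mill below 0.1 N and contact force between outer_lid and spoon below 0.1 N and contact force between outer_lid and salt_jar below 0.1 N and angle between outer_lid's own z axis and vertical below 0.3 rad and linear speed of outer_lid below 0.03 m/s and angle between canister's own z axis and vertical below 0.04 rad and distance of canister from where it was at the start of the episode below 0.04 m); the arm keeps its last pose, push and grip.
It fails at once if the lids come apart while the inner lid is not home in the canister (distance between outer_lid and inner_lid above 0.035 m and not (z of inner_lid in the frame of canister between 0.089 and 0.0935 m and horizontal distance between inner_lid and canister below 0.004 m and angle between the z axis of inner_lid and the z axis of canister, either way round below 0.04 rad)).
It fails at once if the robot touches the inner lid (contact force between inner_lid and the fingers above 0.5 N or contact force between inner_lid and the arm above 0.5 N).
It fails at once if the canister is pushed more than 40 mm or tipped (distance of canister from where it was at the start of the episode above 0.04 m or angle between canister's own z axis and vertical above 0.2 rad).
It fails at once if a bystander is pushed more than 30 mm or tipped (distance of any of closed_canister, mug, bowl, tumbler, pepper_mill, spoon, salt_jar from where it was at the start of the episode above 0.03 m or angle between any of closed_canister, mug, bowl, tumbler, pepper_mill, salt_jar's own z axis and vertical above 0.35 rad).
It also fails if it takes over 53 s, if anything falls off the work surface, if the arm or the gripper's body presses on something with over 40 N, if the wrist force passes 120 N, or if a joint passes its speed limit or range.

### The arm

A 6-joint arm with a two-finger parallel gripper is mounted at the origin on the work surface. World frame = base frame: x ahead of the robot, y to its left, z up, the work surface at z = 0. Lengths are in m, angles in degrees, forces in N, time in s.
With the tool pointing down it reaches from about 0.375 to 0.75 m from the base axis. Payload 9 kg.
Tool frame: the origin (TCP) lies where the fingers leave the gripper's body, on its centre line; the fingertips stand 73 mm ahead of it and the grasp point (between the pads) lies 54 mm ahead of it (robot.tip_reach is the distance from the TCP to the fingertips, in m); z points along the fingers, y is the line along which they close (so a half turn about z gives the same grasp; the last joint's range is limited). The gripper opens to 85 mm and grips with 20 to 120 N. Pads are 22 mm wide; open, the fingers measure 114 mm over their backs; the gripper's body (76 mm by 85 mm) begins 54 mm behind the grasp point. The pads swing forward as they close: fully open they stand 13 mm farther back than shut.
Start: joints at [61.094, 5.964, 5.575, 89.605, 0, 77.527], TCP at [0.17, 0.576, 0.304] pointing down, gripper open.
Joint ranges: [-171.21, 171.21], [-48.23, 106.86], [-62.78, 66.21], [-105.2, 120.99], [-86.42, 89.51], [-180, 180]. Speed limits (degrees/s): [127.2, 127.2, 147.25, 180, 180, 180].

### API

Orientations are given as [roll, pitch, yaw] about the fixed x, y, z axes, in that order (R = Rz(yaw) Ry(pitch) Rx(roll)).
In Python, from plant import robot gives the robot as it stands. Calls block until the motion is done:
- robot.move_pose(position, orientation): joint-space move of the TCP to a pose.
- robot.line_to(position, vel=0.15, rotation=None, guard=None): straight line of the TCP; rotation=None keeps the orientation; vel is the mean speed in m/s. With guard (N) it stops when the force on the tool has changed by that much, and returns True; else False.
- robot.goto_joints(angles): joint-space move.
- robot.set_gripper(opening): finger opening in m; the grip force is fixed at half the most; returns when the fingers have stopped.
- robot.pause(seconds).
- robot.ik(position, orientation): joint angles nearest the present ones, or None.
- robot.observe(): the state.
- robot.grab_frame(name): name is "scene" or "top" or "wrist"; returns the picture (400x640x3 uint8, blue, green, red); there is no depth.
- robot.get_calibration(name): a dict with "vertical_fov" (degrees; the focal length in pixels is half the picture's height over the tangent of half this angle, whatever the lens; pixels are square), "cx", "cy" (the principal point, pixels), "rvec" (rotation vector, rad) and "tvec" (3), from world to camera coordinates, as OpenCV has them. Camera axes: x right, y down, z forward; pixel columns grow to the right and rows downward; lengths in m; the calibration is good to about 2 mm. A picture is of the moment at which its call begins: read the wrist's pose just before it. get_calibration takes no time and is no camera call; for the wrist camera it gives the pose at the moment of the call.
A pose or a line that the arm cannot do raises robot.IKError and nothing moves.
- robot.job_done(): hands the job in; it is judged then, once.
The state is a dict: "time": time; "q": joint angles; "qvel": joint speeds; "joint_torque": joint torques, N m; "tool_pos": TCP position; "tcp_rot": TCP orientation; "ft_force": force on the tool from outside, world axes, zero at the start; "torque": the same for the moment, N m; "gripper_width": finger opening in m; "gripper_force": force on a finger pad.
Only numpy, scipy, OpenCV 4.12 (cv2) and the standard library are available. Lean on these libraries where they do the work, as an engineer would, in place of code of your own. Each camera call takes 0.05 s, during which the arm holds its last target. There are 200 camera calls.

## Working session

There is one attempt and no reset: what is moved stays moved. The work goes in short steps, each a Python script; the robot and the scene stay as the last script left them, time stands still between calls to the robot, and variables do not carry over. Pictures are saved under pics/ and viewed, at most 10 in all, crops included, and the job is handed in when it is done.

```bash
mkdir -p pics; ls; python3 - <<'E'
from plant import robot
import cv2
for n in("scene","top"):
    cv2.imwrite(f"pics/{n}0.png",robot.grab_frame(n)); print(n,robot.get_calibration(n))
o=robot.observe();print(o["time"],o["tool_pos"],o["tcp_rot"],o["ft_force"])
E
```

```text
pics
scene {'vertical_fov': 43.491489474136145, 'cx': 328.4869636400955, 'cy': 204.65814599475348, 'rvec': array([ 0.9602982 ,  2.58198695, -0.96334288]), 'tvec': array([ 0.44588943, -0.23044649,  1.66293328])}
top {'vertical_fov': 53.67276689856798, 'cx': 324.00513235917487, 'cy': 204.89004679861998, 'rvec': array([ 2.10971049, -2.13460712,  0.16806819]), 'tvec': array([0.00509768, 0.59594997, 1.00821376])}
0.1 [0.16961425 0.5753079  0.30322134] [-1.79935387e+02 -1.22323499e-02  1.63568024e+02] [-0.30320214 -0.39120854 -0.62059828]
```

View pics/top0.png

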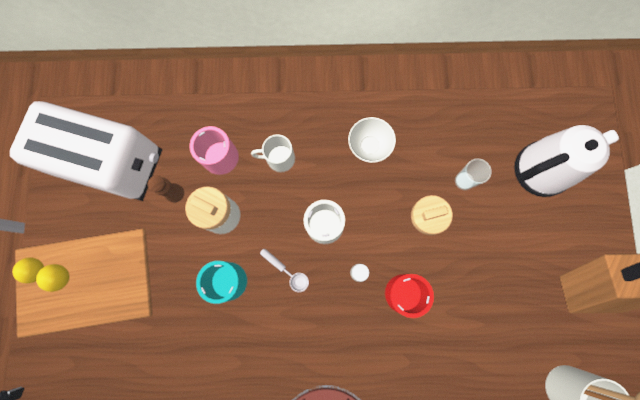

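View pics/scene0.png

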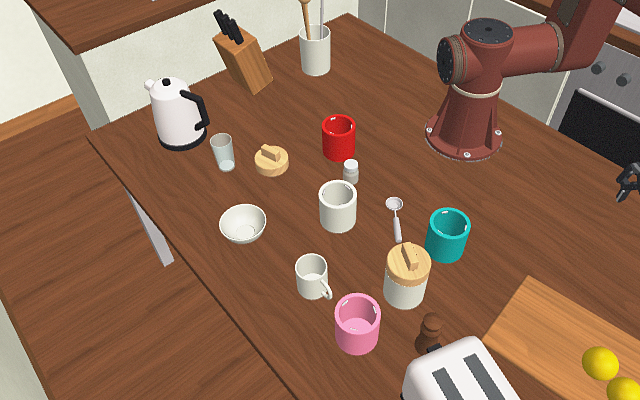

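The top view shows the lid pair at about (432,214), with the open white canister at (324,221). The closed canister is at (208,208). The scene view confirms this: pair at (271,160), open canister at (338,205).

```bash
cat > h.py <<'E'
from plant import robot
import cv2, numpy as np
def cam(n):
    c=robot.get_calibration(n); R=cv2.Rodrigues(np.array(c["rvec"]))[0]; t=np.array(c["tvec"])
    f=200/np.tan(np.radians(c["vertical_fov"]/2)); return R,t,f,c["cx"],c["cy"]
def ray(C,p):
    R,t,f,cx,cy=C; return -R.T@t, R.T@np.array([(p[0]-cx)/f,(p[1]-cy)/f,1.])
def onplane(C,p,z):
    o,d=ray(C,p); return (o+d*(z-o[2])/d[2])
def proj(C,P):
    R,t,f,cx,cy=C; v=R@np.array(P)+t; return v[:2]/v[2]*f+[cx,cy]
def tri(obs):
    A=np.zeros((3,3));b=np.zeros(3)
    for C,p in obs:
        o,d=ray(C,p); d/=np.linalg.norm(d); M=np.eye(3)-np.outer(d,d); A+=M;b+=M@o
    return np.linalg.solve(A,b)
def wood_mask(im):
    h=cv2.cvtColor(im,cv2.COLOR_BGR2HSV); return cv2.inRange(h,(12,60,170),(28,170,255))
def white_mask(im):
    h=cv2.cvtColor(im,cv2.COLOR_BGR2HSV); return cv2.inRange(h,(0,0,130),(180,50,255))
def blob(m,p):
    cs,_=cv2.findContours(m,cv2.RETR_EXTERNAL,cv2.CHAIN_APPROX_NONE)
    cs=[c for c in cs if cv2.contourArea(c)>100]
    return min(cs,key=lambda c:np.hypot(*(c.reshape(-1,2).mean(0)-p)))
E
python3 - <<'E'
from h import *
im=robot.grab_frame("top");C=cam("top")
for n,mf,p,z in(("pair",wood_mask,(432,214),.052),("can",white_mask,(324,221),.11),("closed",wood_mask,(208,208),.143)):
    c=blob(mf(im),p);e=cv2.fitEllipse(cv2.convexHull(c)); print(n,e,cv2.boundingRect(c),onplane(C,e[0],z))
for n,p,z in(("tumbler",(478,172),.11),("salt",(360,272),.07),("red",(410,294),.11),("bowl",(372,139),.055),("spoon",(299,283),0)): print(n,onplane(C,p,z))
C=cam("wrist");print("wristcam",-C[0].T@C[1],C[0][2],C[2:])
cv2.imwrite("pics/crop1.png",cv2.resize(im[160:280,280:480],None,fx=4,fy=4,interpolation=2))
E
```

```text
pair ((431.4717712402344, 214.62896728515625), (39.36280059814453, 41.83446502685547), 82.76018524169922) (411, 195, 42, 40) [ 0.56591827 -0.28736747  0.052     ]
can ((324.0267333984375, 221.0042266845703), (41.39898681640625, 43.89475631713867), 172.31488037109375) (303, 200, 42, 44) [ 0.54458507 -0.00246029  0.11      ]
closed ((205.78135681152344, 207.0030059814453), (41.10359191894531, 43.442649841308594), 47.92086410522461) (185, 186, 43, 43) [0.57852022 0.28763317 0.143     ]
tumbler [ 0.66581145 -0.39700323  0.11      ]
salt [ 0.41740869 -0.09242952  0.07      ]
red [ 0.36326847 -0.20941246  0.11      ]
bowl [ 0.77776782 -0.13583563  0.055     ]
spoon [0.38998669 0.06929041 0.        ]
wristcam [0.1030689  0.59505569 0.37378184] [ 0.26093861 -0.07761606 -0.96223011] (np.float64(278.14901954148917), 321.7543945695336, 201.87592202398454)
```

View pics/crop1.png

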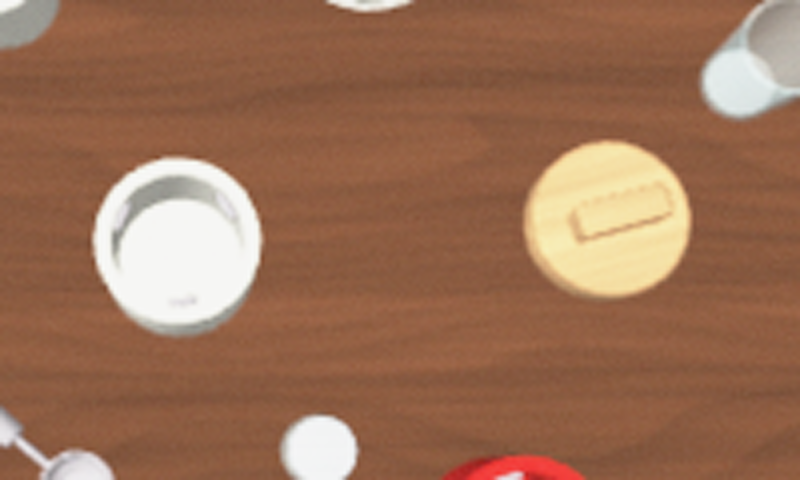

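```bash
python3 - <<'E'
from h import *
import pickle
d={}
for k,p in(("can1",(.515,.02,.33)),("can2",(.575,-.02,.33)),("lid1",(.535,-.27,.27)),("lid2",(.605,-.30,.27))):
    robot.move_pose(list(p),[180,0,106]); robot.pause(.3)
    C=cam("wrist");im=robot.grab_frame("wrist");d[k]=(C,im);cv2.imwrite(f"pics/{k}.png",im)
pickle.dump(d,open("d.pkl","wb"))
print(robot.observe()["time"],robot.observe()["ft_force"])
cv2.imwrite("pics/m1.png",cv2.resize(np.vstack([np.hstack([d["can1"][1],d["can2"][1]]),np.hstack([d["lid1"][1],d["lid2"][1]])]),(800,500),interpolation=cv2.INTER_AREA))
E
```

```text
5.7083 [ 0.65765794  0.46657551 -0.16266328]
```

View pics/m1.png

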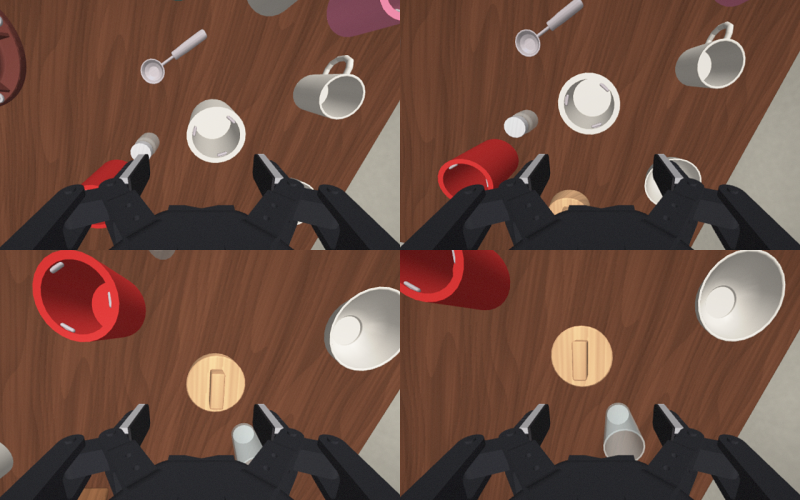

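View pics/lid2.png

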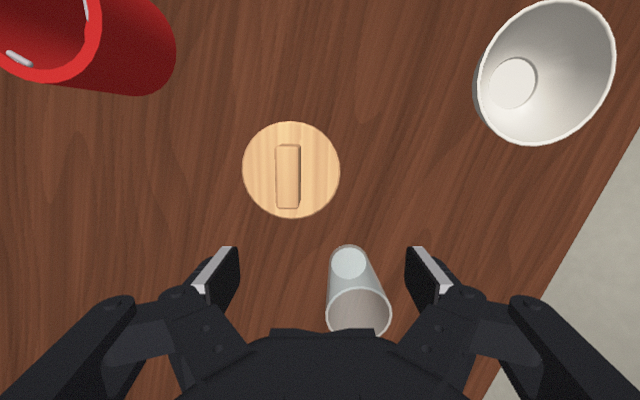

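The montage shows the canister mouth at full-size pixels of about (345,215) and (302,165). In the lid2 view the cap is centred at about (291,170), and its bar runs almost exactly along image columns, so the yaw is close. Next I'll fit these precisely.

```bash
python3 - <<'E'
from h import *
import pickle
d=pickle.load(open("d.pkl","rb"))
def fit(k,mf,p):
    C,im=d[k]; c=blob(mf(im),p); e=cv2.fitEllipse(cv2.convexHull(c)); print(k,e); return C,e[0]
br=lambda im: cv2.inRange(cv2.cvtColor(im,cv2.COLOR_BGR2HSV),(0,0,205),(180,40,255))
a=[fit("can1",br,(345,215)),fit("can2",br,(302,165))]
print("rim",tri(a),[onplane(C,p,.11) for C,p in a])
a=[fit("lid1",wood_mask,(345,212)),fit("lid2",wood_mask,(291,170))]
print("cap",tri(a),[onplane(C,p,.052) for C,p in a])
v=[]
for k,(x,y) in(("lid1",(345,215)),("lid2",(291,172))):
    g=d[k][1][y-60:y+60,x-60:x+60]; v.append(cv2.resize(g,(400,400),interpolation=cv2.INTER_CUBIC))
v=np.hstack(v); v=cv2.convertScaleAbs(v,alpha=2,beta=-230); cv2.imwrite("pics/han.png",v)
E
```

```text
can1 ((345.3280334472656, 214.82470703125), (89.50074005126953, 93.90287017822266), 76.90332794189453)
can2 ((301.9727478027344, 165.15182495117188), (97.19579315185547, 99.30023193359375), 132.94351196289062)
rim [0.54727148 0.00067553 0.11022031] [array([0.54739674, 0.00075377, 0.11      ]), array([5.4717450e-01, 5.0010092e-04, 1.1000000e-01])]
lid1 ((344.529052734375, 212.06259155273438), (92.92987060546875, 93.63831329345703), 53.96533966064453)
lid2 ((290.64300537109375, 169.2205810546875), (96.22734069824219, 99.1123046875), 130.79989624023438)
cap [ 0.5666854  -0.28753542  0.04640132] [array([ 0.56587996, -0.28548792,  0.052     ]), array([ 0.56685572, -0.28692887,  0.052     ])]
```

View pics/han.png

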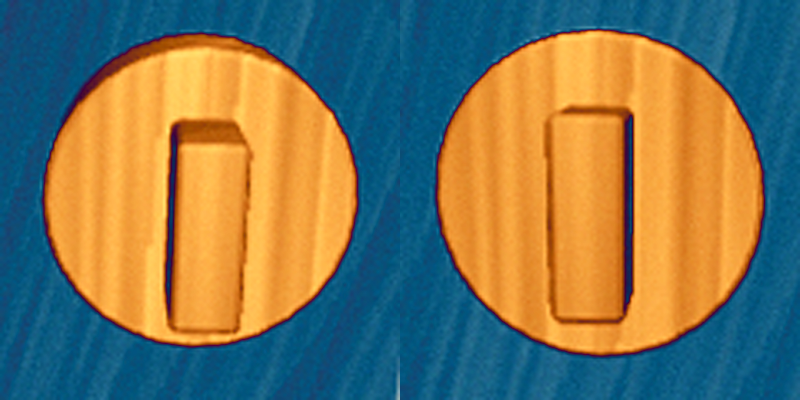

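The enlarged crops give the bar's top-face corners. In the left crop (lid1) they are (179,142), (246,142), (169,330) and (238,332). In the right crop (lid2) they are (555,112), (626,112), (550,320) and (622,322).

```bash
python3 - <<'E'
from h import *
import pickle
d=pickle.load(open("d.pkl","rb")); s=.3
A=[(179,142),(246,142),(169,330),(238,332)];B=[(155,112),(226,112),(150,320),(222,322)]
P=np.array([tri([(d["lid1"][0],np.array(a)*s+(285-.35,155-.35)),(d["lid2"][0],np.array(b)*s+(231-.35,112-.35))]) for a,b in zip(A,B)])
print(P,P.mean(0)); l=P[2]+P[3]-P[0]-P[1]; w=P[1]+P[3]-P[0]-P[2]
print("len dir",np.degrees(np.arctan2(l[1],l[0])),"wid",np.degrees(np.arctan2(w[1],w[0])),np.linalg.norm(l)/2,np.linalg.norm(w)/2)
for k,Q in(("lid1",A),("lid2",B)):
    o=(285,155) if k=="lid1" else (231,112)
    print(onplane(d[k][0],np.mean(Q,0)*s+np.array(o)-.35,.086))
print(robot.observe()["tool_pos"],robot.observe()["time"])
E
```

```text
[[ 0.55094924 -0.26412042  0.08026533]
 [ 0.56976608 -0.25876673  0.07981372]
 [ 0.56437223 -0.32059964  0.0854067 ]
 [ 0.58447928 -0.31526139  0.08586036]] [ 0.56739171 -0.28968705  0.08283653]
len dir -76.01497709337055 wid 15.359662104087558 0.05848058717684539 0.020182829212994195
[ 0.56652052 -0.28829212  0.086     ]
[ 0.56757348 -0.28820549  0.086     ]
[ 0.60461707 -0.29983348  0.27056503] 5.7083
```

```bash
python3 - <<'E'
from h import *
x,y=.567,-.288; O=[180,0,104.7]
def st(m): o=robot.observe();print(m,round(o["time"],2),o["tool_pos"].round(4) if hasattr(o["tool_pos"],"round") else o["tool_pos"],np.round(o["ft_force"],2),np.round(o["torque"],2),round(o["gripper_width"],4),o["gripper_force"])
robot.move_pose([x,y,.22],O); st("above")
print(robot.line_to([x,y,.130],vel=.08,guard=6)); st("down")
robot.set_gripper(0.0); robot.pause(.2); st("grip")
robot.line_to([x,y,.145],vel=.03); robot.line_to([x,y,.28],vel=.1); robot.pause(.2); st("up")
robot.line_to([.5472,.0006,.28],vel=.15); robot.line_to([.5472,.0006,.262],vel=.05); robot.pause(.4); st("hover")
cv2.imwrite("pics/hs.png",robot.grab_frame("scene")[130:290,200:480].repeat(2,0).repeat(2,1)); cv2.imwrite("pics/hw.png",robot.grab_frame("wrist"))
E
```

```text
above 6.08 [ 0.5662 -0.2875  0.2195] [1.08 0.01 0.59] [-0.03 -0.09 -0.01] 0.0855 0.0
False
down 7.36 [ 0.5673 -0.2882  0.1307] [-0.15  0.33  0.51] [-0.01 -0.01  0.02] 0.0858 0.0
grip 8.16 [ 0.5672 -0.2881  0.1303] [ 1.7  -0.48  2.27] [ 0.05 -0.2   0.  ] 0.0209 60.00006437301636
up 10.51 [ 0.5669 -0.2879  0.2795] [-0.14  0.57 -2.95] [ 0.05 -0.01 -0.05] 0.0211 59.269142746925354
hover 13.49 [0.5473 0.0006 0.2622] [ 0.15 -0.37 -2.58] [ 0.01  0.05 -0.  ] 0.0211 59.259966015815735
```

View pics/hs.png

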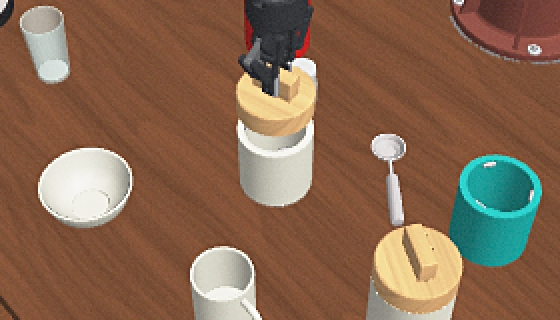

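View pics/hw.png

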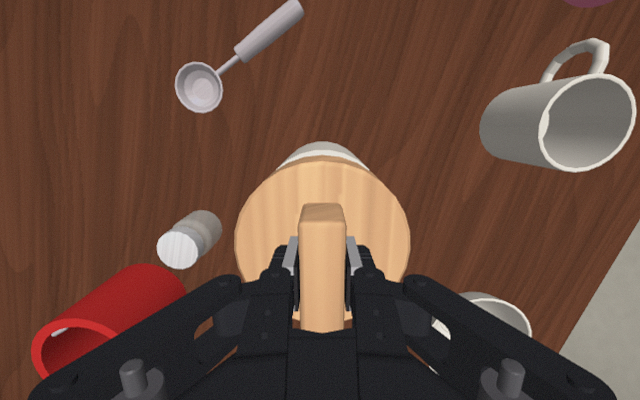

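The scene view shows the pair held level over the canister at about (275,100), with the edges lined up. The wrist view shows the cap arc running from x=235 to 410, with its top at y≈158. I'll check the cap centre against the TCP from that arc.

```bash
python3 - <<'E'
from h import *
from scipy.optimize import least_squares
C=cam("wrist");im=cv2.imread("pics/hw.png");o=robot.observe();zt=o["tool_pos"][2]-.130+.052
m=wood_mask(im);c=max(cv2.findContours(m,cv2.RETR_EXTERNAL,cv2.CHAIN_APPROX_NONE)[0],key=cv2.contourArea).reshape(-1,2)
def fitc(p,z):
    W=np.array([onplane(C,q,z)[:2] for q in p])
    f=lambda v:np.hypot(W[:,0]-v[0],W[:,1]-v[1])-v[2]
    r=least_squares(f,[.547,0,.052],loss="soft_l1",f_scale=.0005); return r.x.round(4),len(p),np.abs(f(r.x)).mean().round(5)
p=c[(c[:,1]<262)&((c[:,0]<300)|(c[:,0]>345)|(c[:,1]<180))]
print("cap",p[:,1].min(),fitc(p,zt),fitc(p,zt-.004))
p2=p[p[:,1]>180]; print("side arcs",fitc(p2,zt)); print(o["tool_pos"],o["tcp_rot"])
E
```

```text
cap 155 (array([0.5442, 0.0173, 0.0366]), 419, np.float64(0.00868)) (array([0.5446, 0.016 , 0.0376]), 419, np.float64(0.00891))
side arcs (array([0.5349, 0.0509, 0.0543]), 298, np.float64(0.00954))
[0.54722311 0.00061299 0.26208491] [1.79994717e+02 3.23185533e-03 1.04703118e+02]
```

```bash
python3 - <<'E'
from h import *
from scipy.optimize import least_squares
C=cam("wrist");im=cv2.imread("pics/hw.png");zt=robot.observe()["tool_pos"][2]-.130+.052
h=cv2.cvtColor(im,cv2.COLOR_BGR2HSV); print(h[200,[225,240,260,400,420]],h[[145,152,158,162,170],320])
m=cv2.inRange(h,(10,60,160),(30,190,255));m[:,:225]=0;m[:,420:]=0
p=[]
for r in range(190,256,3):
    x=np.where(m[r])[0]; p+=[(x[0]-.5,r),(x[-1]+.5,r)]
print(p[::8],p[1::8])
W=np.array([onplane(C,q,zt)[:2] for q in p])
for R in(.052,.053): print(least_squares(lambda v:np.hypot(*(W-v[:2]).T)-R,[.547,0],loss="soft_l1",f_scale=.0005).x)
r=least_squares(lambda v:np.hypot(*(W-v[:2]).T)-v[2],[.547,0,.052]);print(r.x,np.abs(r.fun).mean())
E
```

```text
[[ 11 135  91]
 [ 10 140  91]
 [ 15 107 219]
 [ 10 140 106]
 [  9 141  94]] [[ 19  20 179]
 [ 18  13 227]
 [ 14 105 189]
 [ 17  99 240]
 [ 15 103 230]]
[(np.float64(254.5), 190), (np.float64(245.5), 202), (np.float64(238.5), 214), (np.float64(235.5), 226), (np.float64(234.5), 238), (np.float64(234.5), 250)] [(np.float64(389.5), 190), (np.float64(398.5), 202), (np.float64(404.5), 214), (np.float64(408.5), 226), (np.float64(409.5), 238), (np.float64(409.5), 250)]
[ 0.54779884 -0.00233024]
[ 0.54828562 -0.00423347]
[ 5.47264689e-01 -1.62309952e-04  5.09225418e-02] 0.00015246158676795088
```

The cap centre is within about 1 mm of the canister axis. Next I'll lower it, with a force check before the press.

```bash
python3 - <<'E'
from h import *
def st(m): o=robot.observe();print(m,round(o["time"],2),np.round(o["tool_pos"],4),np.round(o["ft_force"],2),np.round(o["torque"],2),round(o["gripper_width"],4))
x,y=.5472,.0008
robot.line_to([x,y,.242],vel=.05); robot.pause(.2); st("entry")
g=robot.line_to([x,y,.2345],vel=.02,guard=6); robot.pause(.2); st(("taper",g))
if not g:
    g=robot.line_to([x,y,.2215],vel=.015,guard=28); robot.pause(.4); st(("press",g))
E
```

```text
entry 14.34 [0.5474 0.0008 0.2424] [ 0.6  -0.56 -2.76] [ 0.03 -0.03  0.05] 0.0212
('taper', False) 15.07 [0.5473 0.0007 0.2346] [ 0.99 -1.68 -2.5 ] [-0.38 -0.21  0.01] 0.0209
('press', False) 16.48 [0.547  0.0009 0.2222] [-2.79  0.23  7.59] [ 0.    0.83 -0.  ] 0.0209
```

```bash
python3 - <<'E'
from h import *
def st(m): o=robot.observe();print(m,round(o["time"],2),np.round(o["tool_pos"],4),np.round(o["ft_force"],2),np.round(o["torque"],2),round(o["gripper_width"],4))
x,y=.5472,.0008
for z in(.2205,.2195,.2185,.2175):
    g=robot.line_to([x,y,z],vel=.015,guard=25); robot.pause(.3); st((z,g))
    if g or robot.observe()["ft_force"][2]>30: break
cv2.imwrite("pics/ps.png",robot.grab_frame("scene")[130:290,200:480].repeat(2,0).repeat(2,1))
E
```

```text
(0.2205, False) 17.03 [0.547  0.0009 0.2222] [-6.05  0.99 15.08] [ 0.1   1.52 -0.02] 0.0211
(0.2195, False) 17.58 [0.547  0.0009 0.2221] [-10.     1.13  22.66] [ 0.19  2.22 -0.  ] 0.0212
(0.2185, False) 18.13 [0.547  0.0009 0.2221] [-12.59   2.52  28.65] [ 0.31  3.05 -0.09] 0.0211
(0.2175, False) 18.68 [0.5471 0.0009 0.2221] [-15.11   2.66  36.38] [ 0.43  3.74 -0.05] 0.0214
```

View pics/ps.png

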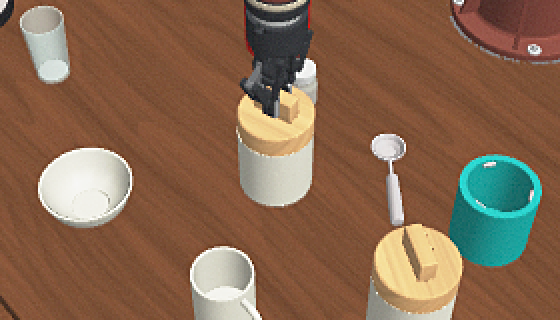

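It hit a hard stop at TCP z=0.2222 m against an expected 0.2223, and the picture shows the cap flush on the canister. Now I'll unload and pull straight up.

```bash
python3 - <<'E'
from h import *
def st(m): o=robot.observe();print(m,round(o["time"],2),np.round(o["tool_pos"],4),np.round(o["ft_force"],2),np.round(o["torque"],2),round(o["gripper_width"],4))
x,y=.547,.0009
robot.line_to([x,y,.2222],vel=.02); robot.pause(.3); st("relax")
robot.line_to([x,y,.226],vel=.01); robot.pause(.1); st("pull")
robot.line_to([x,y,.262],vel=.04); robot.pause(.2); st("clear")
robot.line_to([x,y,.345],vel=.08); robot.pause(.5); st("up")
cv2.imwrite("pics/fs.png",robot.grab_frame("scene")[80:290,200:480].repeat(2,0).repeat(2,1))
E
```

```text
relax 19.42 [0.5469 0.001  0.2222] [-1.07  1.54  4.59] [ 0.36  0.41 -0.01] 0.021
pull 20.05 [0.5469 0.0009 0.2257] [ 0.34  1.34 -6.85] [ 0.22 -0.14  0.03] 0.021
clear 21.3 [0.5469 0.0009 0.2617] [ 0.06  0.18 -2.37] [ 0.02 -0.02 -0.03] 0.0209
up 22.99 [0.547  0.0009 0.345 ] [-0.31 -0.5  -2.03] [-0.01 -0.01  0.02] 0.0214
```

View pics/fs.png

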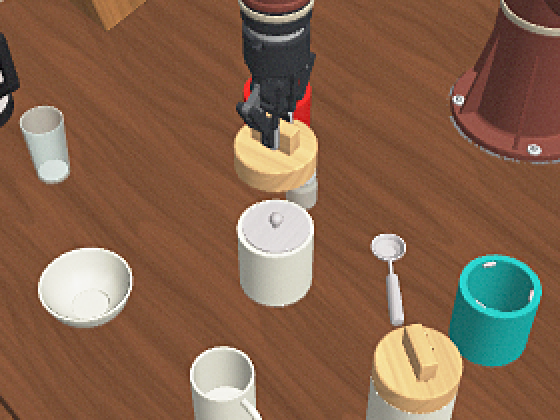

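The steel inner lid is seated flat in the canister with its knob at about (276,217). The outer lid is held level well above it.

```bash
python3 -c "
from plant import robot
print(robot.job_done())"
```

```text
the job is handed in; nothing more can be done
None
```

I handed the job in at about 23 s: the steel inner lid is seated in the white canister and the wooden outer lid is held level about 12 cm above the rim; the hand-in returned no verdict.

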